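Line up a graduated beaker set on the ware board

ROBOT

A 6-joint arm with a two-finger parallel gripper is mounted at the origin on the work surface. World frame = base frame: x ahead of the robot, y to its left, z up, the work surface at z = 0. Lengths are in m, angles in rad, forces in N, time in s.
With the tool pointing down it reaches from about 0.375 to 0.75 m from the base axis. Payload 9 kg.
Tool frame: the origin (TCP) lies midway between the tips of the shut fingers; the grasp point (between the pads) lies 19 mm behind it; z points along the fingers, y is the direction in which the jaws open and shut (so a half turn about z gives the same grasp; the last joint's range is limited). The gripper opens to 85 mm and grips with 20 to 120 N. Pads are 22 mm wide; open, the fingers measure 114 mm over their backs; the gripper's body (76 mm by 85 mm) begins 54 mm behind the grasp point. The pads swing forward as they close: fully open they stand 13 mm farther back than shut.
Start: joints at [-0.218, 0.104, 0.097, 1.564, 0, 1.353], TCP at [0.6, 0, 0.231] pointing down, gripper open.
Joint ranges: [-2.99, 2.99], [-0.84, 1.86], [-1.1, 1.16], [-1.84, 2.11], [-1.51, 1.56], [-3.14, 3.14]. Speed limits (rad/s): [2.22, 2.22, 2.57, 3.14, 3.14, 3.14].

INTERFACE

Orientations are given as a unit quaternion [w, x, y, z].
In Python, from workcell import manip gives the robot as it stands.
- The arm moves only by the shell command python3 -m inch 'ROWS' [FORCE]. ROWS is JSON, a list of rows, each a list of 7 numbers: the turn, a rotation vector about the tool's x, y, z in degrees, then the shift along the tool's x, y, z in m, then the closure, from -1 (fully open) to 1 (shut). In form: [[ax, ay, az, dx, dy, dz, grip], ...]. A call has 1 to 20 rows; each row shifts and turns the commanded pose from where the row before left it, along the tool's axes as they then stand; what a row does not reach is not made up. A row lasts 1/8 s, in which the tool goes at most 62.5 mm and 10.7 degrees, less where a joint would pass 70% of its speed; a pose out of reach is approached as far as the arm can. A call is refused whole if a number of a shift passes 0.0625 or a number of a turn 10.7, either way. A call with a gripper value outside its range is refused whole. The fingers move at their own pace and stop on an object; FORCE is the grip in N (left out, the last holds). Time passes only in rows, so rows that do not move let the fingers close. It gives the time, the measured TCP pose, the force and the opening at its end, in the units of the state.
- manip.get_obs(): the state, without advancing time (a new reading comes with each control period).
- manip.snapshot(name): name is "scene" or "side" or "wrist"; returns the picture (384x512x3 uint8, red, green, blue); there is no depth.
- manip.get_calibration(name): a dict with "mtx" (3x3 intrinsics, pixels), "dist_coeffs" ([k1, k2, p1, p2, k3] as OpenCV has them; the pictures are not rectified), "R" (3x3) and "t" (3): a world point X has camera coordinates R X + t. Camera axes: x right, y down, z forward; pixel columns grow to the right and rows downward; lengths in m; the calibration is good to about 2 mm. A picture is of the moment at which its call begins: read the wrist's pose just before it. get_calibration takes no time and is no camera call; for the wrist camera it gives the pose at the moment of the call.
- manip.job_done(): hands the job in, once; it reports no verdict.
The state is a dict: "time_s": time; "joint_positions": joint angles; "joint_vel": joint speeds; "joint_efforts": joint torques, N m; "position": TCP position; "tcp_rot": TCP orientation; "wrist_force": force on the tool from outside, world axes, zero at the start; "wrist_torque": the same for the moment, N m; "width": finger opening in m.
Only numpy, scipy, OpenCV 4.12 (cv2) and the standard library are available. Lean on these libraries where they do the work, as an engineer would, in place of code of your own. Each camera call takes 0.05 s, during which the arm holds its last target. There are 200 camera calls.

TASK

The smallest beaker of this graduated set already stands on the bat at one end of the ware board. Stand the other four upright, mouth up, on the four free bats, each well centred on its own bat, so that the beakers grow steadily in size away from the smallest one. It is brittle ware: set each beaker down rather than dropping it, knock nothing over, and leave the smallest beaker and the green dish where they are.

Things in the scene. Friction and masses are not known exactly. Their poses are not given: they have to be found in the camera images.
- beaker_2: Off-white straight-sided open beaker, 44 mm in diameter and 44 mm high, wall 4.5 mm, about 60 g, the smallest of the four that have to be placed. Stands loose, mouth up, on the bench before the ware board. Origin: centre of its underside, z up. Round, wall vertical in its upper three quarters: grip it across the outside from above, any yaw.
- beaker_3: Off-white straight-sided open beaker, 51 mm in diameter and 58 mm high, wall 4.5 mm, about 90 g, the second smallest of the four that have to be placed. Stands loose, mouth up, on the bench before the ware board. Origin: centre of its underside, z up. Round, wall vertical in its upper three quarters: grip it across the outside from above, any yaw.
- beaker_4: Off-white straight-sided open beaker, 58 mm in diameter and 72 mm high, wall 4.5 mm, about 125 g, the second largest of the four. Stands loose, mouth up, on the bench before the ware board. Origin: centre of its underside, z up. Round, wall vertical in its upper three quarters: grip it across the outside from above, any yaw.
- beaker_5: Off-white straight-sided open beaker, 65 mm in diameter and 86 mm high, wall 4.5 mm, about 170 g, the largest of the four. Stands loose, mouth up, on the bench before the ware board. Origin: centre of its underside, z up. Round, wall vertical in its upper three quarters: grip it across the outside from above, any yaw.
- beaker_1: The smallest beaker of the same set, 37 mm in diameter and 32 mm high, about 35 g, standing loose on the bat at one end of the ware board (either end). It marks where the row begins and stays where it is. Origin: centre of its underside.
- bat_a: Free bat: fixed dark brown hardboard disc, 84 mm in diameter, 10 mm thick. Origin: centre of its underside; its upper face is 10 mm above that, 32 mm above the bench. Six bats lie in a nearly straight row along the pale ware board, about 95 mm centre to centre; the end two (not listed) hold the smallest beaker and the dish. Its letter says nothing of its place in the row.
- bat_b: Free bat: fixed dark brown hardboard disc, 84 mm in diameter, 10 mm thick. Origin: centre of its underside; its upper face is 10 mm above that, 32 mm above the bench. Six bats lie in a nearly straight row along the pale ware board, about 95 mm centre to centre; the end two (not listed) hold the smallest beaker and the dish. Its letter says nothing of its place in the row.
- bat_c: Free bat: fixed dark brown hardboard disc, 84 mm in diameter, 10 mm thick. Origin: centre of its underside; its upper face is 10 mm above that, 32 mm above the bench. Six bats lie in a nearly straight row along the pale ware board, about 95 mm centre to centre; the end two (not listed) hold the smallest beaker and the dish. Its letter says nothing of its place in the row.
- bat_d: Free bat: fixed dark brown hardboard disc, 84 mm in diameter, 10 mm thick. Origin: centre of its underside; its upper face is 10 mm above that, 32 mm above the bench. Six bats lie in a nearly straight row along the pale ware board, about 95 mm centre to centre; the end two (not listed) hold the smallest beaker and the dish. Its letter says nothing of its place in the row.
- dish: Green shallow dish of another order, 82 mm across the rim and 28 mm high, about 100 g, standing loose on the bat at the other end of the ware board; stays where it is. Origin: centre of its underside.
Not all that is in view belongs to the job. Leave any red look-alike of the beaker_4 alone. What is shaped like the beaker_1 but brown is not meant.

How it is judged:
By the outcome, as a careful person would: the job done as asked, in the order asked, and still so for the second after the job is handed in, with the robot touching nothing.
It also fails if it takes over 104 s, if anything falls off the work surface, if the arm or the gripper's body presses on something with over 40 N, if the wrist force passes 120 N, or if a joint passes its speed limit or range.

## Working session

There is one attempt and no reset: what is moved stays moved. The work goes in short steps, Python scripts to look and compute and a shell command to move; the robot and the scene stay as the last step left them, time stands still between calls to the robot, and variables do not carry over. Pictures are saved under pics/ and viewed, about 12 in all and at most 16, crops included, and the job is handed in when it is done.

```bash
ls; mkdir -p pics; python3 - <<'E'
from workcell import manip
import cv2
for n in("scene","side"):
    im=manip.snapshot(n); cv2.imwrite(f"pics/{n}0.png",cv2.cvtColor(im,cv2.COLOR_RGB2BGR))
    c=manip.get_calibration(n); print(n,c)
print(manip.get_obs())
E
```

```text
pics
scene {'mtx': array([[425.87074468,   0.        , 259.5779877 ],
       [  0.        , 425.87074468, 188.95979187],
       [  0.        ,   0.        ,   1.        ]]), 'dist_coeffs': array([-0.02641346,  0.        ,  0.        ,  0.        ,  0.        ]), 'R': array([[ 0.69667568,  0.71736232, -0.0058565 ],
       [ 0.6084643 , -0.59520309, -0.5248852 ],
       [-0.38001867,  0.36211128, -0.85115288]]), 't': array([-0.38557281, -0.28577222,  1.29063948])}
side {'mtx': array([[379.7938573 ,   0.        , 255.42080853],
       [  0.        , 379.7938573 , 191.57573009],
       [  0.        ,   0.        ,   1.        ]]), 'dist_coeffs': array([-0.07152572,  0.        ,  0.        ,  0.        ,  0.        ]), 'R': array([[-0.94630614, -0.32326437, -0.00220088],
       [-0.23511459,  0.69290206, -0.6816215 ],
       [ 0.22186893, -0.64450515, -0.73170164]]), 't': array([0.48790345, 0.16148476, 0.84661963])}
{'time_s': 0.1, 'joint_positions': array([-2.17710184e-01,  1.04620773e-01,  9.65487053e-02,  1.56389975e+00,
        5.96138725e-06,  1.35307505e+00]), 'joint_vel': array([ 0.00085969, -0.00202381,  0.00150554, -0.00045024,  0.00302667,
       -0.0003751 ]), 'joint_efforts': array([ 5.58294560e-03, -5.58208680e+01,  5.04719281e+01,  1.31238697e-02,
       -3.14059680e-04, -9.08449465e-05]), 'position': array([5.99703985e-01, 7.07598800e-05, 2.30612018e-01]), 'tcp_rot': array([-4.97158236e-04,  7.07102737e-01,  7.07110581e-01, -3.13504445e-04]), 'wrist_force': array([-0.73384717,  0.35897871,  0.21928736]), 'wrist_torque': array([-0.02539275, -0.0273926 ,  0.02321752]), 'width': 0.08534397910782938}
```

View pics/scene0.png

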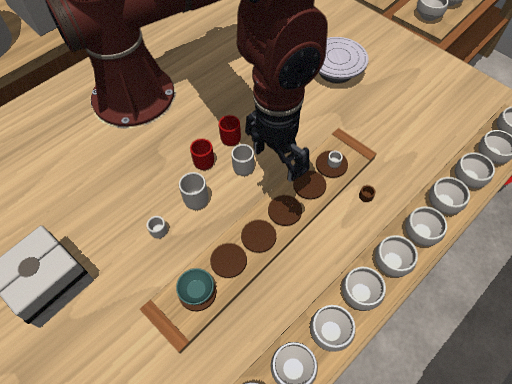

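View pics/side0.png

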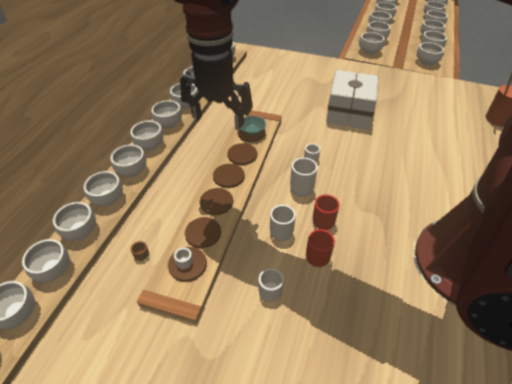

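Side view: grey beakers at (304,177) largest, (282,223), (271,285) and (312,152) smallest. The two reds at (326,211) and (320,246) and the brown cup at (139,251) are decoys. beaker_1 is at (183,258) and the dish at (252,128). I'll measure these with masks next.

```bash
cat > h.py <<'E'
import cv2,numpy as np
from workcell import manip
def ray(c,uv):
    p=cv2.undistortPoints(np.array([[uv]],float),c["mtx"],c["dist_coeffs"])[0,0]
    R=np.array(c["R"]);t=np.array(c["t"]).ravel()
    return -R.T@t, R.T@np.array([p[0],p[1],1.])
def onz(c,uv,z):
    o,d=ray(c,uv); return (o+d*(z-o[2])/d[2])[:2]
def proj(c,X):
    return cv2.projectPoints(np.array(X,float).reshape(-1,1,3),cv2.Rodrigues(np.array(c["R"]))[0],np.array(c["t"],float),c["mtx"],c["dist_coeffs"])[0][:,0]
def masks(im):
    hsv=cv2.cvtColor(im,cv2.COLOR_RGB2HSV); h,s,v=cv2.split(hsv)
    grey=((s<45)&(v>70)).astype(np.uint8)*255
    brown=((v<115)&(v>35)&(s>90)&((h<16)|(h>172))).astype(np.uint8)*255
    return grey,brown
def blobs(m,amin,amax):
    cs,_=cv2.findContours(m,cv2.RETR_EXTERNAL,cv2.CHAIN_APPROX_NONE)
    return [c for c in cs if amin<cv2.contourArea(c)<amax]
E
python3 - <<'E'
from h import *
for n in("scene","side"):
    im=cv2.cvtColor(cv2.imread(f"pics/{n}0.png"),cv2.COLOR_BGR2RGB); c=manip.get_calibration(n)
    g,b=masks(im)
    for nm,m in(("grey",g),("brown",b)):
        for k in blobs(m,60,2500):
            x,y,w,h=cv2.boundingRect(k); M=cv2.moments(cv2.convexHull(k)); uv=(M["m10"]/M["m00"],M["m01"]/M["m00"])
            z=.032 if nm=="brown" else .03
            P=onz(c,uv,z)
            if .3<P[0]<.85 and abs(P[1])<.45: print(n,nm,np.round(uv,1),(w,h),cv2.contourArea(k),np.round(P,4))
    out=np.hstack([g,b]); cv2.imwrite(f"pics/m_{n}.png",out)
E
python3 - <<'E'
import cv2,numpy as np
a=cv2.imread('pics/m_scene.png');b=cv2.imread('pics/m_side.png')
cv2.imwrite('pics/mm.png',cv2.resize(np.vstack([a,b]),(800,600)))
E
```

```text
scene grey [156.6 226.5] (20, 22) 314.0 [ 0.4268 -0.2219]
scene grey [193.5 190.1] (29, 38) 793.0 [ 0.4095 -0.0927]
scene grey [334.5 158.8] (15, 17) 180.5 [0.5952 0.2358]
scene grey [242.5 159.1] (23, 32) 554.5 [0.4258 0.0615]
scene brown [200.  299.3] (37, 26) 181.0 [ 0.6366 -0.2618]
scene brown [228.1 260.2] (37, 34) 929.0 [ 0.6118 -0.1569]
scene brown [258.3 235.8] (36, 33) 850.0 [ 0.616  -0.0646]
scene brown [284.5 209.6] (34, 33) 779.5 [0.61   0.0305]
scene brown [366.7 193.3] (16, 16) 153.5 [0.7218 0.2111]
scene brown [320.2 174.9] (55, 48) 1048.5 [0.6033 0.1694]
scene brown [203.3 159.3] (24, 22) 258.5 [ 0.355 -0.014]
scene brown [200.6 146.9] (18, 15) 188.5 [0.3184 0.0072]
scene brown [229.9 129.8] (22, 32) 489.5 [0.3297 0.1032]
side grey [270.  282.6] (25, 30) 475.5 [0.4125 0.2081]
side grey [182.4 255.2] (18, 16) 192.5 [0.6141 0.2061]
side grey [281.6 220.4] (24, 35) 549.5 [0.4359 0.0424]
side grey [304.4 166.6] (25, 20) 365.5 [ 0.4292 -0.1547]
side grey [312.2 149.7] (14, 11) 102.0 [ 0.4251 -0.2297]
side grey [252.5 124.5] (24, 18) 291.0 [ 0.6223 -0.2852]
side grey [359.5 120.5] (20, 12) 138.5 [ 0.3175 -0.4118]
side grey [337.9 117.2] (19, 12) 101.5 [ 0.3838 -0.4065]
side brown [185.5 265.9] (18, 17) 65.5 [0.595  0.2295]
side brown [139. 250.] (15, 16) 145.0 [0.7109 0.2267]
side brown [318.9 249.4] (27, 36) 731.5 [0.3345 0.0961]
side brown [203.  232.7] (34, 31) 605.5 [0.5956 0.1365]
side brown [323.7 218.4] (24, 23) 323.0 [0.3427 0.0062]
side brown [326.9 203.3] (19, 14) 190.5 [ 0.3452 -0.0429]
side brown [216.  201.4] (33, 26) 587.5 [0.6047 0.0385]
side brown [234.9 165.2] (43, 44) 926.5 [ 0.6075 -0.098 ]
side brown [250.5 134.6] (27, 13) 98.0 [ 0.6112 -0.235 ]
```

View pics/mm.png

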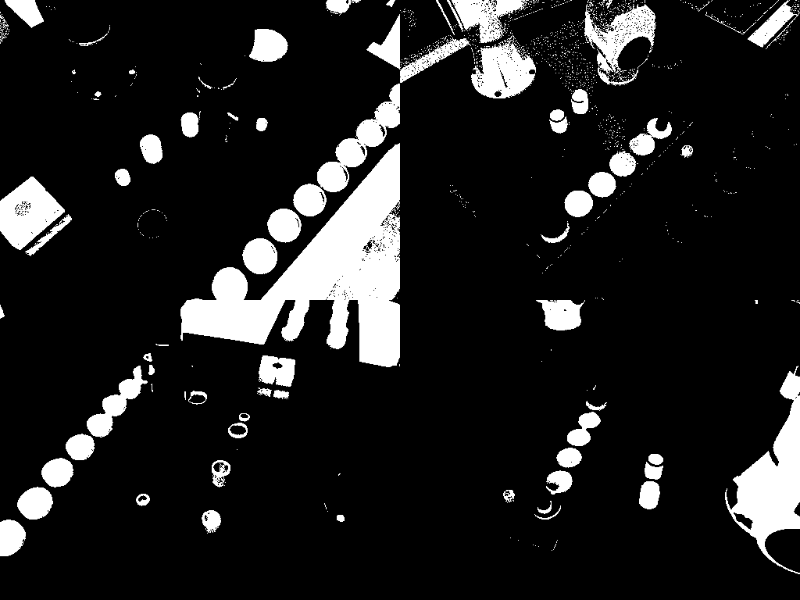

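```bash
python3 - <<'E'
from h import *
D={2:(.044,.044),3:(.051,.058),4:(.058,.072),5:(.065,.086)}
S={"scene":{"left":(156.6,226.5),"big":(193.5,190.1),"mid":(242.5,159.1)}}
c=manip.get_calibration("scene"); 
W={"left":(20,22),"big":(29,38),"mid":(23,32)}
for k,uv in S["scene"].items():
  for b,(d,h) in D.items():
    P=onz(c,uv,h/2)
    a=np.linspace(0,6.28,60); pts=[(P[0]+d/2*np.cos(t),P[1]+d/2*np.sin(t),z) for t in a for z in(0,h)]
    q=proj(c,pts); print(k,b,np.round(P,4),np.round(np.ptp(q,0),1),W[k])
s=manip.get_calibration("side")
im=cv2.cvtColor(cv2.imread("pics/side0.png"),cv2.COLOR_BGR2RGB)
for nm,uv in (("left",(312.2,149.7)),("big",(304.4,166.6)),("mid",(281.6,213)),("hid",(270,276))):
  for b,(d,h) in D.items():
    P=onz(s,uv,h); a=np.linspace(0,6.28,60); q=proj(s,[(P[0]+d/2*np.cos(t),P[1]+d/2*np.sin(t),h) for t in a]); print(nm,b,np.round(P,4),np.round(np.ptp(q,0),1))
w=manip.get_calibration("wrist"); im=manip.snapshot("wrist"); cv2.imwrite("pics/w0.png",im[:,:,::-1])
print(w)
E
```

```text
left 2 [ 0.4223 -0.2208] [22.  24.4] (20, 22)
left 3 [ 0.4262 -0.2219] [26.4 29.8] (20, 22)
left 4 [ 0.4301 -0.2229] [30.8 35.3] (20, 22)
left 5 [ 0.434 -0.224] [35.2 40.9] (20, 22)
big 2 [ 0.4049 -0.0905] [19.7 23.7] (29, 38)
big 3 [ 0.4089 -0.0925] [23.3 29.2] (29, 38)
big 4 [ 0.4129 -0.0946] [27.1 34.7] (29, 38)
big 5 [ 0.4169 -0.0966] [30.9 40.3] (29, 38)
mid 2 [0.4214 0.065 ] [17.2 23.1] (23, 32)
mid 3 [0.4252 0.0618] [20.1 28.5] (23, 32)
mid 4 [0.4291 0.0585] [23.2 34. ] (23, 32)
mid 5 [0.433  0.0553] [26.3 39.6] (23, 32)
left 2 [ 0.4227 -0.2131] [16.  10.4]
left 3 [ 0.4204 -0.1967] [18.9 12.4]
left 4 [ 0.4182 -0.1803] [21.9 14.4]
left 5 [ 0.4159 -0.1639] [25.1 16.4]
big 2 [ 0.4269 -0.1399] [16.7 11.5]
big 3 [ 0.4245 -0.125 ] [19.8 13.6]
big 4 [ 0.4222 -0.1101] [23.  15.8]
big 5 [ 0.4198 -0.0952] [26.3 18. ]
mid 2 [0.4396 0.032 ] [18.7 14.4]
mid 3 [0.437  0.0434] [22.2 17.1]
mid 4 [0.4344 0.0548] [25.8 19.8]
mid 5 [0.4318 0.0662] [29.5 22.7]
hid 2 [0.4151 0.2012] [21.4 18.8]
hid 3 [0.413  0.2092] [25.4 22.3]
hid 4 [0.4109 0.2171] [29.5 25.8]
hid 5 [0.4088 0.2251] [33.7 29.6]
{'mtx': array([[319.63321471,   0.        , 259.73162062],
       [  0.        , 319.63321471, 191.61732001],
       [  0.        ,   0.        ,   1.        ]]), 'dist_coeffs': array([-0.07535012,  0.        ,  0.        ,  0.        ,  0.        ]), 'R': array([[ 9.99998456e-01,  1.05286774e-03, -1.40696055e-03],
       [ 1.44725880e-03, -9.47568884e-01,  3.19548301e-01],
       [-9.96749944e-04, -3.19549844e-01, -9.47568944e-01]]), 't': array([-0.59918287, -0.04209194,  0.37958415])}
```

View pics/w0.png

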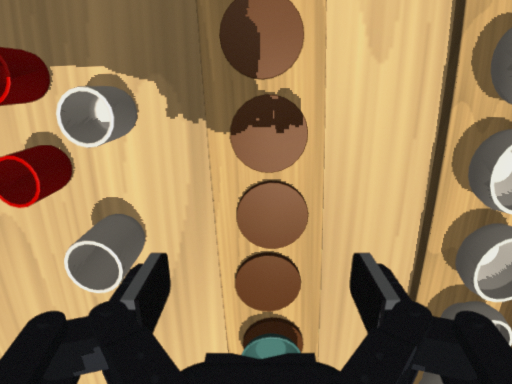

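beaker_1 is at the +y end, so the order along −y will be b2, b3, b4, b5. Silhouette sizes identify the beakers: (157,227) scene is b2, (193,190) is b5, (242,159) is b4 and side (270,283) is b3. The wrist view shows the four free bats at about (262,36), (269,132), (272,213) and (268,281).

```bash
python3 - <<'E'
from h import *
im=cv2.imread("pics/w0.png")[:,:,::-1].copy(); c=manip.get_calibration("wrist")
hsv=cv2.cvtColor(im,cv2.COLOR_RGB2HSV);h,s,v=cv2.split(hsv)
for p in((262,60),(240,30),(272,213),(270,110),(200,30),(200,200),(95,90),(70,110)): print(p,hsv[p[1],p[0]])
print("rim px",hsv[117,60],hsv[262,67])
b=((v<140)&(((h<14)|(h>172)))&(s>60)).astype(np.uint8)*255
b[:, :210]=0;b[:,320:]=0
b=cv2.morphologyEx(b,cv2.MORPH_CLOSE,np.ones((5,5)))
for k in blobs(b,1000,9000):
    e=cv2.fitEllipse(cv2.convexHull(k)); print("bat",np.round(e[0],1),np.round(e[1],1),np.round(onz(c,e[0],.032),4))
g=((v>200)&(s<40)).astype(np.uint8)*255
for k in blobs(g,300,5000):
    e=cv2.fitEllipse(cv2.convexHull(k)); print("rim",np.round(e[0],1),np.round(e[1],1),*(np.round(onz(c,e[0],z),4) for z in(.058,.072,.086)))
E
```

```text
(262, 60) [ 13 135 136]
(240, 30) [ 12 145  65]
(272, 213) [ 13 140 135]
(270, 110) [ 12 163  58]
(200, 30) [ 18 124 111]
(200, 200) [ 18 118 204]
(95, 90) [ 24  23 168]
(70, 110) [19 29 98]
rim px [ 15   8 183] [ 26  19 198]
bat [267.4 281.5] [57.5 64.4] [ 0.6091 -0.1513]
bat [271.9 214.4] [66.5 70.3] [ 0.6133 -0.0604]
bat [268.3 132.9] [75.6 76.7] [0.6083 0.033 ]
bat [261.5  33.4] [83.  89.4] [0.6009 0.1307]
rim [ 93.  266.6] [47.7 60.9] [ 0.4059 -0.1161] [ 0.4145 -0.1073] [ 0.4231 -0.0984]
rim [506.9 269.7] [53.4 74.3] [ 0.8967 -0.1227] [ 0.8835 -0.1135] [ 0.8703 -0.1044]
rim [522.9 176.2] [59.8 79.2] [ 0.884 -0.006] [ 0.8713 -0.0021] [0.8587 0.0018]
rim [ 84.6 116.6] [53.9 62.4] [0.4262 0.054 ] [0.4339 0.0552] [0.4416 0.0565]
```

```bash
python3 -m inch '[[0,0,0,-0.014,-0.036,0.006,-1],[0,0,0,-0.014,-0.036,0.006,-1],[0,0,0,-0.014,-0.036,0.006,-1],[0,0,0,-0.014,-0.036,0.006,-1],[0,0,0,-0.014,-0.036,0.006,-1],[0,0,0,0,0,0,-1],[0,0,0,0,0,0,-1]]'
cat >> h.py <<'E'
def look(name):
    o=manip.get_obs(); c=manip.get_calibration("wrist"); im=manip.snapshot("wrist"); cv2.imwrite(f"pics/{name}.png",im[:,:,::-1])
    print("t",round(o["time_s"],2),"tcp",np.round(o["position"],4),"q",np.round(o["tcp_rot"],3),"w",round(o["width"],4))
    return c,im
def rims(c,im,zs,vmin=150):
    h,s,v=cv2.split(cv2.cvtColor(im,cv2.COLOR_RGB2HSV))
    g=((v>vmin)&(s<40)).astype(np.uint8)*255
    for k in blobs(g,200,12000):
        e=cv2.fitEllipse(cv2.convexHull(k)); print("rim",np.round(e[0],1),np.round(e[1],1),*(np.round(onz(c,e[0],z),4) for z in zs))
E
python3 - <<'E'
from h import *
c,im=look("w1"); rims(c,im,(.044,.072,.086),190)
E
```

```text
time_s: 1.02
position: [0.4204, -0.0701, 0.2015]
tcp_rot: [0.0, 0.707, 0.707, 0.0]
wrist_force: [0.4, 0.1, -0.2]
width: 0.0853
t 1.02 tcp [ 0.4204 -0.0701  0.2015] q [0.    0.707 0.707 0.   ] w 0.0853
rim [263.7 302.1] [30.3 37.1] [ 0.4249 -0.2209] [ 0.4244 -0.1991] [ 0.4242 -0.1882]
rim [261.6 216.7] [66.5 72.1] [ 0.4222 -0.116 ] [ 0.422 -0.104] [ 0.4219 -0.098 ]
rim [270.5  32.6] [34.3 40.6] [0.4295 0.0553] [0.4286 0.0512] [0.4282 0.0492]
rim [287.7  32.1] [46.  67.9] [0.4443 0.0558] [0.442  0.0517] [0.4409 0.0496]
```

View pics/w1.png

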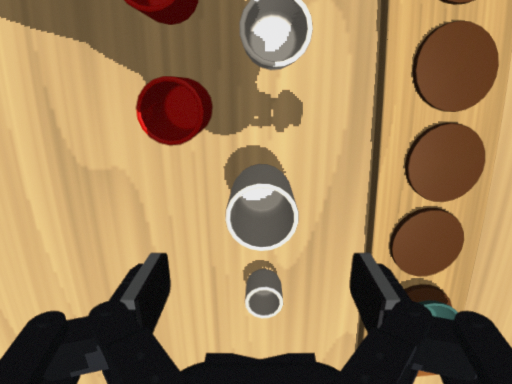

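The wrist view shows b5's rim at (262,217), directly ahead of the gripper, with b2 at (264,302) and b4 at (276,33). Grasping b5.

```bash
python3 -m inch '[[0,0,0,-0.0275,0.001,0,-1],[0,0,0,0,0,0.05,-1],[0,0,0,0,0,0.05,-1],[0,0,0,0,0,0.04,-1],[0,0,0,0,0,0.0165,-1],[0,0,0,0,0,0,-1],[0,0,0,0,0,0,1],[0,0,0,0,0,0,1],[0,0,0,0,0,0,1],[0,0,0,0,0,0,1],[0,0,0,0,0,0,1],[0,0,0,0,0,0,1],[0,0,0,0,0,0,1],[0,0,0,0,0,0,1]]' 30
```

```text
time_s: 2.82
position: [0.4222, -0.0981, 0.0469]
tcp_rot: [0.001, 0.707, 0.707, 0.0]
wrist_force: [-2.2, 1.2, 6.7]
width: 0.0647
```

```bash
cat >> h.py <<'E'
def bats(c,im):
    h,s,v=cv2.split(cv2.cvtColor(im,cv2.COLOR_RGB2HSV))
    b=((v<150)&(v>30)&((h<15)|(h>172))&(s>100)).astype(np.uint8)*255
    b=cv2.morphologyEx(b,cv2.MORPH_OPEN,np.ones((5,5)))
    for k in blobs(b,700,12000):
        e=cv2.fitEllipse(cv2.convexHull(k)); print("bat",np.round(e[0],1),np.round(e[1],1),np.round(onz(c,e[0],.032),4))
E
python3 -m inch '[[0,0,0,0,0,-0.03,1],[0,0,0,0,0,-0.06,1],[0,0,0,0,0,-0.06,1],[0,0,0,-0.0113,0.0377,0,1],[0,0,0,-0.0113,0.0377,0,1],[0,0,0,-0.0113,0.0377,0,1],[0,0,0,-0.0113,0.0377,0,1],[0,0,0,-0.0113,0.0377,0,1],[0,0,0,0,0,0,1],[0,0,0,0,0,0,1]]'
python3 - <<'E'
from h import *
c=manip.get_calibration("wrist")
# w1 camera pose: same R, camera shifted by TCP motion
o=manip.get_obs(); c1=dict(c); d=np.array([.4204,-.0701,.2015])-o["position"]; c1["t"]=c["t"]-c["R"]@d
bats(c1,cv2.imread("pics/w1.png")[:,:,::-1].copy())
c,im=look("w2"); bats(c,im); rims(c,im,(.2,.24),190)
for n in("scene","side"): cv2.imwrite(f"pics/{n}1.png",manip.snapshot(n)[:,:,::-1])
E
```

```text
time_s: 4.08
position: [0.6094, -0.1539, 0.1953]
tcp_rot: [0.0, 0.707, 0.707, 0.0]
wrist_force: [0.1, -0.6, -1.4]
width: 0.065
bat [426.6 241.5] [64.  75.2] [ 0.6058 -0.1515]
bat [445.2 161.7] [72.9 83.1] [ 0.6099 -0.0606]
bat [173.5 108.8] [69.7 77.3] [ 0.3378 -0.0098]
bat [455.6  65.8] [81.3 92.7] [0.6048 0.0323]
bat [146.3 -34.7] [ 80.  135.4] [0.3217 0.1137]
t 4.08 tcp [ 0.6094 -0.1539  0.1953] q [0.    0.707 0.707 0.   ] w 0.065
bat [247.7 158.7] [43.9 76.4] [ 0.5974 -0.141 ]
bat [264.3  73.5] [89.9 94.3] [ 0.6131 -0.0621]
bat [-1.3 26.6] [43.2 55.3] [ 0.3679 -0.0143]
rim [316.4 339.1] [12.7 47.1] [ 0.6403 -0.2034] [ 0.6312 -0.165 ]
rim [489.5 323.9] [15.7 49.7] [ 0.7388 -0.1967] [ 0.7009 -0.1602]
rim [525.2 251.3] [56.3 78.4] [ 0.7463 -0.1505] [ 0.7063 -0.1276]
rim [ 84.1 237.4] [33.4 42. ] [ 0.5234 -0.1418] [ 0.5484 -0.1214]
```

View pics/w2.png

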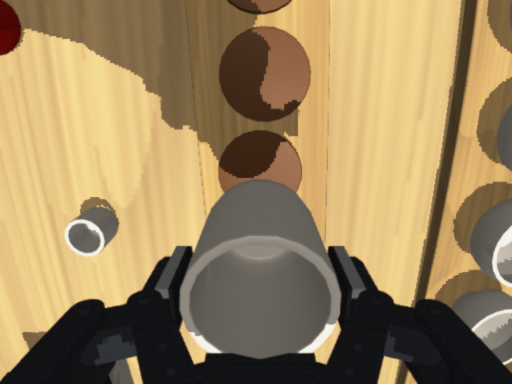

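```bash
python3 - <<'E'
from h import *
for n in("scene","side"):
    print(n); im=cv2.imread(f"pics/{n}1.png")[:,:,::-1].copy(); c=manip.get_calibration(n)
    h,s,v=cv2.split(cv2.cvtColor(im,cv2.COLOR_RGB2HSV))
    b=((v<120)&(v>30)&((h<15)|(h>172))&(s>100)).astype(np.uint8)*255
    for k in blobs(cv2.morphologyEx(b,cv2.MORPH_OPEN,np.ones((3,3))),250,1400):
        e=cv2.fitEllipse(cv2.convexHull(k)); P=onz(c,e[0],.032)
        if P[0]>.5: print(np.round(e[0],1),np.round(e[1],1),np.round(P,4))
a=cv2.imread("pics/scene1.png")[130:310,150:390];b=cv2.imread("pics/side1.png")[90:310,130:350]
cv2.imwrite("pics/c1.png",np.hstack([cv2.resize(a,None,fx=1.65,fy=1.65),cv2.resize(b,(297,297))]))
E
```

```text
scene
[228.1 260.2] [33.9 36.2] [ 0.612  -0.1569]
[259.  235.7] [32.2 33.2] [ 0.617  -0.0634]
[284.8 210.1] [30.2 33.3] [0.6114 0.03  ]
[320.4 174.4] [36.7 60.1] [0.6027 0.1708]
[474.4  33.1] [27.2 73.1] [0.5868 0.9523]
side
[202.6 232.1] [27.8 34.2] [0.5973 0.135 ]
[215.9 201. ] [24.5 31.7] [0.6055 0.0373]
[235.1   7.9] [29.2 42.2] [ 0.9984 -1.1161]
```

View pics/c1.png

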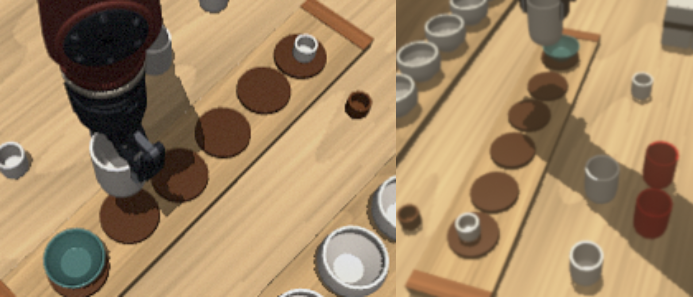

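```bash
python3 -m inch '[[0,0,0,0.001,-0.0015,0.05,1],[0,0,0,0,0,0.04,1],[0,0,0,0,0,0.018,1],[0,0,0,0,0,0.004,1],[0,0,0,0,0,0,1],[0,0,0,0,0,0,1]]'
python3 - <<'E'
from h import *
c,im=look("w3")
a=manip.snapshot("scene");b=manip.snapshot("side")
a=a[220:300,180:280];b=b[90:190,190:290]
cv2.imwrite("pics/c2.png",np.hstack([cv2.resize(a,(400,320)),cv2.resize(b,(320,320))])[:,:,::-1])
E
```

```text
time_s: 4.97
position: [0.609, -0.1535, 0.0847]
tcp_rot: [0.001, 0.707, 0.707, 0.0]
wrist_force: [0.5, 1.1, -2.1]
width: 0.0653
t 4.97 tcp [ 0.609  -0.1535  0.0847] q [0.001 0.707 0.707 0.   ] w 0.0653
```

View pics/c2.png

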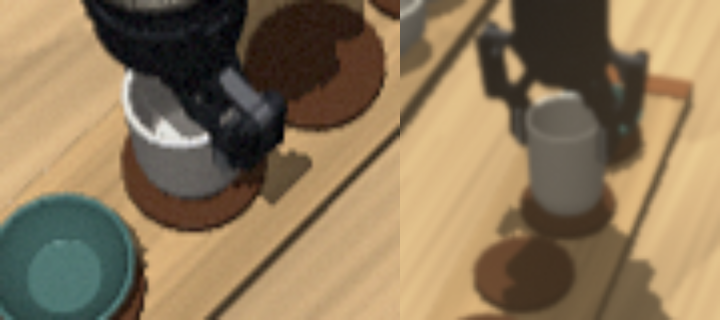

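Both views agree that b5 is centred over its bat, with similar bat margins left and right. Lowering it gently.

```bash
python3 -m inch '[[0,0,0,0,0,0.002,1],[0,0,0,0,0,0.002,1],[0,0,0,0,0,0,1],[0,0,0,0,0,0,1]]'; python3 -m inch '[[0,0,0,0,0,0.0015,1],[0,0,0,0,0,0,1],[0,0,0,0,0,0,1]]'
```

```text
time_s: 5.62
position: [0.6081, -0.1531, 0.0791]
tcp_rot: [0.0, 0.707, 0.707, 0.0]
wrist_force: [-2.1, 0.9, 2.7]
width: 0.0648
time_s: 6.0
position: [0.6082, -0.1531, 0.079]
tcp_rot: [0.001, 0.707, 0.707, 0.0]
wrist_force: [-6.3, 2.9, 13.7]
width: 0.065
```

```bash
python3 -m inch '[[0,0,0,0,0,-0.0015,1],[0,0,0,0,0,0,-1],[0,0,0,0,0,0,-1],[0,0,0,0,0,0,-1],[0,0,0,0,0,0,-1],[0,0,0,0,0,-0.02,-1],[0,0,0,0,0,-0.05,-1],[0,0,0,0,0,-0.05,-1],[0,0,0,0.0397,-0.0292,0,-1],[0,0,0,0.0397,-0.0292,0,-1],[0,0,0,0.0397,-0.0292,0,-1],[0,0,0,0.0397,-0.0292,0,-1],[0,0,0,0.0397,-0.0292,0,-1],[0,0,0,0.0397,-0.0292,0,-1],[0,0,0,0,0,0,-1],[0,0,0,0,0,0,-1]]'
python3 - <<'E'
from h import *
c,im=look("w4"); rims(c,im,(.072,.118),190); bats(c,im)
for n in("scene","side"): cv2.imwrite(f"pics/{n}2.png",manip.snapshot(n)[:,:,::-1])
E
```

```text
time_s: 8.0
position: [0.4334, 0.0851, 0.2]
tcp_rot: [0.001, 0.707, 0.707, 0.001]
wrist_force: [0.5, 0.9, 0.1]
width: 0.0854
t 8.0 tcp [0.4334 0.0851 0.2   ] q [0.001 0.707 0.707 0.001] w 0.0854
rim [259.  212.2] [57.  61.8] [0.4328 0.0562] [0.4328 0.0751]
rim [464.5  21. ] [39.5 46.4] [0.5961 0.2194] [0.5682 0.2104]
bat [419.2 281.6] [42.9 59.8] [ 0.6195 -0.0481]
bat [173.6 273. ] [38.9 41.8] [ 0.3362 -0.0348]
bat [180.3 248.7] [51.7 57. ] [ 0.3466 -0.0037]
bat [ -6.3 248.4] [38.2 86. ] [ 0.1243 -0.0075]
bat [419.8 216.2] [67.9 78.1] [0.6054 0.0348]
bat [148.5 168.4] [50.6 56.6] [0.3215 0.087 ]
bat [169.7 151. ] [42.2 54.9] [0.3446 0.1046]
bat [427.5 124.8] [78.2 87.7] [0.5978 0.1317]
bat [433.4  34.7] [80.7 86.4] [0.5919 0.2137]
```

View pics/w4.png

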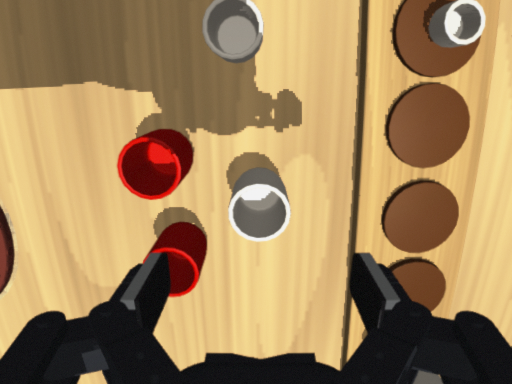

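Wrist view: b4's rim is at (259,212), with the reds at (150,168) and (178,270) clear of the fingers. beaker_1 is at (464,21).

```bash
python3 -m inch '[[0,0,0,-0.029,-0.0005,0,-1],[0,0,0,0,0,0.05,-1],[0,0,0,0,0,0.05,-1],[0,0,0,0,0,0.05,-1],[0,0,0,0,0,0.018,-1],[0,0,0,0,0,0,-1],[0,0,0,0,0,0,1],[0,0,0,0,0,0,1],[0,0,0,0,0,0,1],[0,0,0,0,0,0,1],[0,0,0,0,0,0,1],[0,0,0,0,0,0,1],[0,0,0,0,0,0,1],[0,0,0,0,0,0,1]]' 30
python3 -m inch '[[0,0,0,0,0,-0.03,1],[0,0,0,0,0,-0.06,1],[0,0,0,0,0,-0.06,1],[0,0,0,-0.0293,0.0449,0,1],[0,0,0,-0.0293,0.0449,0,1],[0,0,0,-0.0293,0.0449,0,1],[0,0,0,-0.0293,0.0449,0,1],[0,0,0,0,0,0,1],[0,0,0,0,0,0,1]]'
```

```text
time_s: 9.9
position: [0.434, 0.0559, 0.0332]
tcp_rot: [0.002, 0.707, 0.707, 0.001]
wrist_force: [-1.0, -0.1, 7.3]
width: 0.0578
time_s: 11.02
position: [0.6119, -0.0609, 0.1814]
tcp_rot: [0.0, 0.707, 0.707, 0.0]
wrist_force: [-0.6, 0.9, -0.0]
width: 0.0584
```

```bash
python3 -m inch '[[0,0,0,0,0.0005,0.05,1],[0,0,0,0,0,0.04,1],[0,0,0,0,0,0.018,1],[0,0,0,0,0,0.004,1],[0,0,0,0,0,0,1],[0,0,0,0,0,0.002,1],[0,0,0,0,0,0,1],[0,0,0,0,0,0,1]]'
```

```text
time_s: 12.02
position: [0.6127, -0.0611, 0.0672]
tcp_rot: [0.0, 0.707, 0.707, 0.0]
wrist_force: [-0.5, -0.3, -1.1]
width: 0.0582
```

```bash
python3 - <<'E'
from h import *
# check b5 from scene2/side2: rim ellipse at z=.118
for n in("scene","side"):
    c=manip.get_calibration(n); im=cv2.imread(f"pics/{n}2.png")[:,:,::-1].copy()
    p=proj(c,[(.608,-.153,.118),(.608,-.153,.075)]); print(n,np.round(p,1))
    g,_=masks(im)
    for k in blobs(g,100,2500):
        M=cv2.moments(cv2.convexHull(k)); uv=np.array((M["m10"]/M["m00"],M["m01"]/M["m00"]))
        if np.abs(uv-p[1]).max()<25: e=cv2.fitEllipse(cv2.convexHull(k));print(np.round(uv,1),cv2.boundingRect(k),np.round(onz(c,uv,.075),4),np.round(onz(c,e[0],.118),4))
E
```

```text
scene [[225.5 242.3]
 [226.9 250.5]]
[226.2 248.9] (211, 230, 31, 40) [ 0.6042 -0.1517] [ 0.6203 -0.1617]
side [[240.8 127.5]
 [241.3 140.3]]
[245.9 133.3] (230, 116, 34, 41) [ 0.6066 -0.1856] [ 0.5844 -0.131 ]
```

```bash
python3 -m inch '[[0,0,0,0,0,0.002,1],[0,0,0,0,0,0.001,1],[0,0,0,0,0,0,1],[0,0,0,0,0,0,1]]'; python3 -m inch '[[0,0,0,0,0,-0.001,1],[0,0,0,0,0,0,-1],[0,0,0,0,0,0,-1],[0,0,0,0,0,0,-1],[0,0,0,0,0,0,-1],[0,0,0,0,0,-0.02,-1],[0,0,0,0,0,-0.055,-1],[0,0,0,0,0,-0.055,-1],[0,0,0,0.0497,-0.0333,0,-1],[0,0,0,0.0497,-0.0333,0,-1],[0,0,0,0.0497,-0.0333,0,-1],[0,0,0,0.0497,-0.0333,0,-1],[0,0,0,0.0497,-0.0333,0,-1],[0,0,0,0.0497,-0.0333,0,-1],[0,0,0,0,0,0,-1],[0,0,0,0,0,0,-1]]'
python3 - <<'E'
from h import *
c,im=look("w5"); rims(c,im,(.058,.104),150); bats(c,im)
for n in("scene","side"): cv2.imwrite(f"pics/{n}3.png",manip.snapshot(n)[:,:,::-1])
E
```

```text
time_s: 12.52
position: [0.6127, -0.0611, 0.0652]
tcp_rot: [0.0, 0.707, 0.707, 0.0]
wrist_force: [-4.0, 1.0, 9.0]
width: 0.0582
time_s: 14.52
position: [0.413, 0.2373, 0.196]
tcp_rot: [0.001, 0.707, 0.707, 0.001]
wrist_force: [0.3, 0.7, -0.6]
width: 0.0852
t 14.53 tcp [0.413  0.2373 0.196 ] q [0.001 0.707 0.707 0.001] w 0.0852
rim [459.7 196.8] [31.8 39.4] [0.605 0.22 ] [0.5734 0.2363]
rim [257.6 202.4] [49.5 52.9] [0.4111 0.2143] [0.4113 0.2316]
bat [204.9 354.4] [44.4 54.4] [0.3448 0.0008]
bat [184.3 313.1] [37.7 47.5] [0.3245 0.0649]
bat [-229.7  281.3] [158.9 544.9] [-0.9872 -0.0566]
bat [194.1 285.7] [50.3 55.4] [0.339  0.1036]
bat [424.7 260.9] [62.9 73.4] [0.598  0.1345]
bat [436.1 186.7] [71.7 81.7] [0.5947 0.2218]
```

View pics/w5.png

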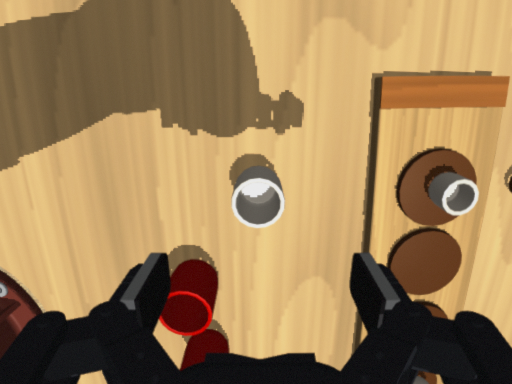

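b3's rim is at (258,202), alone and clear of the red at (187,305).

```bash
python3 -m inch '[[0,0,0,-0.0235,-0.0015,0,-1],[0,0,0,0,0,0.05,-1],[0,0,0,0,0,0.05,-1],[0,0,0,0,0,0.05,-1],[0,0,0,0,0,0.024,-1],[0,0,0,0,0,0,-1],[0,0,0,0,0,0,1],[0,0,0,0,0,0,1],[0,0,0,0,0,0,1],[0,0,0,0,0,0,1],[0,0,0,0,0,0,1],[0,0,0,0,0,0,1],[0,0,0,0,0,0,1],[0,0,0,0,0,0,1]]' 30
python3 -m inch '[[0,0,0,0,0,-0.03,1],[0,0,0,0,0,-0.06,1],[0,0,0,0,0,-0.06,1],[0,0,0,-0.036,0.0391,0,1],[0,0,0,-0.036,0.0391,0,1],[0,0,0,-0.036,0.0391,0,1],[0,0,0,-0.036,0.0391,0,1],[0,0,0,-0.036,0.0391,0,1],[0,0,0,0,0,0,1],[0,0,0,0,0,0,1]]'
```

```text
time_s: 16.42
position: [0.4125, 0.2138, 0.0227]
tcp_rot: [0.001, 0.707, 0.707, 0.001]
wrist_force: [-1.2, -0.7, 5.9]
width: 0.0512
time_s: 17.68
position: [0.6066, 0.0338, 0.1713]
tcp_rot: [-0.0, 0.707, 0.707, 0.0]
wrist_force: [0.4, 0.2, -0.9]
width: 0.0511
```

```bash
python3 -m inch '[[0,0,0,0,0,0.05,1],[0,0,0,0,0,0.04,1],[0,0,0,0,0,0.018,1],[0,0,0,0,0,0.004,1],[0,0,0,0,0,0,1],[0,0,0,0,0,0.002,1],[0,0,0,0,0,0.0015,1],[0,0,0,0,0,0.001,1],[0,0,0,0,0,0,1],[0,0,0,0,0,0,1]]'
python3 - <<'E'
from h import *
for n,f in(("scene",(150,130)),("side",(170,90))):
    im=manip.snapshot(n)[f[1]:f[1]+180,f[0]:f[0]+180]; cv2.imwrite(f"pics/c3{n}.png",cv2.resize(im,(400,400))[:,:,::-1])
cv2.imwrite("pics/c3.png",np.hstack([cv2.imread("pics/c3scene.png"),cv2.imread("pics/c3side.png")]))
E
```

```text
time_s: 18.92
position: [0.6069, 0.0336, 0.0548]
tcp_rot: [0.0, 0.707, 0.707, 0.0]
wrist_force: [-1.7, 0.5, 4.0]
width: 0.051
```

View pics/c3.png

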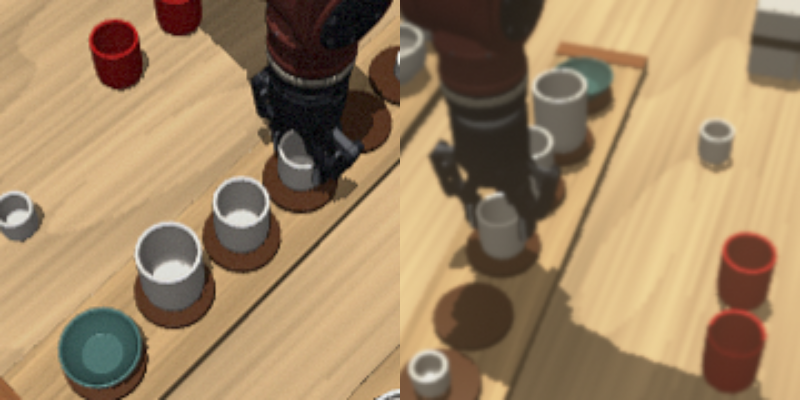

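```bash
python3 -m inch '[[0,0,0,0,0,-0.001,1],[0,0,0,0,0,0,-1],[0,0,0,0,0,0,-1],[0,0,0,0,0,0,-1],[0,0,0,0,0,0,-1],[0,0,0,0,0,-0.02,-1],[0,0,0,0,0,-0.055,-1],[0,0,0,0,0,-0.055,-1],[0,0,0,-0.0447,-0.0365,0,-1],[0,0,0,-0.0447,-0.0365,0,-1],[0,0,0,-0.0447,-0.0365,0,-1],[0,0,0,-0.0447,-0.0365,0,-1],[0,0,0,-0.0447,-0.0365,0,-1],[0,0,0,0,0,0,-1],[0,0,0,0,0,0,-1]]'
python3 - <<'E'
from h import *
c,im=look("w6"); rims(c,im,(.044,.09),150)
E
```

```text
time_s: 20.9
position: [0.4245, -0.1899, 0.1865]
tcp_rot: [0.001, 0.707, 0.707, 0.0]
wrist_force: [-0.1, -0.9, 0.2]
width: 0.085
t 20.9 tcp [ 0.4245 -0.1899  0.1865] q [0.001 0.707 0.707 0.   ] w 0.085
rim [260.1 208.3] [41.  44.2] [ 0.4248 -0.2208] [ 0.4247 -0.2025]
rim [514.4 156.3] [71.2 93.3] [ 0.6679 -0.1684] [ 0.6284 -0.1586]
rim [507.1  28.4] [21.4 58.5] [ 0.6363 -0.0564] [ 0.6019 -0.0647]
```

```bash
python3 -m inch '[[0,0,0,-0.0305,0,0,-1],[0,0,0,0,0,0.05,-1],[0,0,0,0,0,0.05,-1],[0,0,0,0,0,0.05,-1],[0,0,0,0,0,0.0245,-1],[0,0,0,0,0,0,-1],[0,0,0,0,0,0,1],[0,0,0,0,0,0,1],[0,0,0,0,0,0,1],[0,0,0,0,0,0,1],[0,0,0,0,0,0,1],[0,0,0,0,0,0,1],[0,0,0,0,0,0,1],[0,0,0,0,0,0,1]]' 25
python3 -m inch '[[0,0,0,0,0,-0.03,1],[0,0,0,0,0,-0.06,1],[0,0,0,0,0,-0.06,1],[0,0,0,0.0505,0.0249,0,1],[0,0,0,0.0505,0.0249,0,1],[0,0,0,0.0505,0.0249,0,1],[0,0,0,0.0505,0.0249,0,1],[0,0,0,0.0505,0.0249,0,1],[0,0,0,0.0505,0.0249,0,1],[0,0,0,0.0505,0.0249,0,1],[0,0,0,0,0,0,1],[0,0,0,0,0,0,1]]'
python3 - <<'E'
from h import *
for n in("scene","side"): cv2.imwrite(f"pics/{n}4.png",manip.snapshot(n)[:,:,::-1])
E
```

```text
time_s: 22.7
position: [0.4252, -0.221, 0.0125]
tcp_rot: [0.001, 0.707, 0.707, 0.0]
wrist_force: [-0.1, 2.1, 6.3]
width: 0.0442
time_s: 24.2
position: [0.5984, 0.133, 0.1611]
tcp_rot: [0.0, 0.707, 0.707, -0.0]
wrist_force: [-0.6, -0.5, -1.0]
width: 0.0441
```

```bash
python3 -m inch '[[0,0,0,0,0.0005,0.05,1],[0,0,0,0,0,0.04,1],[0,0,0,0,0,0.018,1],[0,0,0,0,0,0.004,1],[0,0,0,0,0,0,1],[0,0,0,0,0,0.002,1],[0,0,0,0,0,0.0015,1],[0,0,0,0,0,0.001,1],[0,0,0,0,0,0,1],[0,0,0,0,0,0,1]]'
```

```text
time_s: 25.55
position: [0.5991, 0.1333, 0.0446]
tcp_rot: [0.0, 0.707, 0.707, 0.0]
wrist_force: [0.1, 0.1, 0.8]
width: 0.0441
```

```bash
python3 -m inch '[[0,0,0,0,0,0.0005,1],[0,0,0,0,0,0,1],[0,0,0,0,0,0,-1],[0,0,0,0,0,0,-1],[0,0,0,0,0,0,-1],[0,0,0,0,0,0,-1],[0,0,0,0,0,-0.02,-1],[0,0,0,0,0,-0.055,-1],[0,0,0,0,0,-0.055,-1],[0,0,0,-0.01,0,-0.06,-1],[0,0,0,-0.03,0,-0.04,-1],[0,0,0,0,0,0,-1],[0,0,0,0,0,0,-1]]'
python3 - <<'E'
from h import *
c,im=look("w7")
cv2.imwrite("pics/scene5.png",manip.snapshot("scene")[:,:,::-1])
E
```

```text
time_s: 27.18
position: [0.5989, 0.0933, 0.2741]
tcp_rot: [0.0, 0.707, 0.707, 0.0]
wrist_force: [0.3, 0.3, -0.4]
width: 0.0853
t 27.18 tcp [0.5989 0.0933 0.2741] q [0.    0.707 0.707 0.   ] w 0.0853
```

View pics/w7.png

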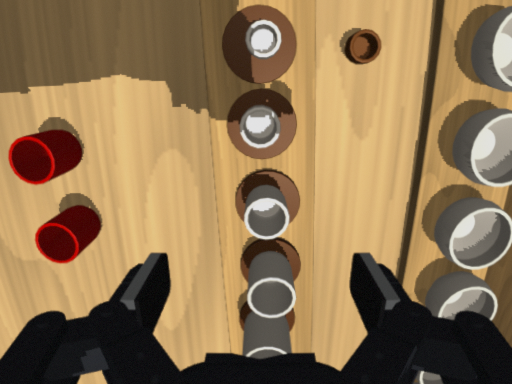

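The row is complete: b2 is at (260,125), b3 at (266,217), b4 at (270,297) and b5 at the bottom, each on its own bat. beaker_1 is at (264,39). Next I'll measure the centring with the camera further along the row.

```bash
cat >> h.py <<'E'
B={2:(.0765,.599,.133),3:(.090,.607,.0335),4:(.104,.6127,-.061),5:(.118,.608,-.153)}
def check(c,im,which,rad=42):
    h,s,v=cv2.split(cv2.cvtColor(im,cv2.COLOR_RGB2HSV))
    g=((s<60)&(v>60)).astype(np.uint8)*255
    br=((v<150)&(v>25)&((h<15)|(h>172))&(s>100)).astype(np.uint8)*255
    for b in which:
        z,x,y=B[b]; d={2:.044,3:.051,4:.058,5:.065}[b]
        a=np.linspace(0,2*np.pi,72,endpoint=False)
        # bat edge: contour points near expected bat edge -> plane -> circle LSQ with known radius
        m=((v<150)&(((h<15)|(h>172))&(s>100)|(s<60))).astype(np.uint8)*255
        from scipy.optimize import least_squares
        def circ(mask,z,r,tol=.008):
            P=[]
            for k in cv2.findContours(mask,cv2.RETR_LIST,cv2.CHAIN_APPROX_NONE)[0]:
                if len(k)<20: continue
                for q in k[:,0]: 
                    p=onz(c,q,z)
                    if abs(np.hypot(p[0]-x,p[1]-y)-r)<tol: P.append(p)
            P=np.array(P)
            if len(P)<25: return None,len(P)
            f=least_squares(lambda q:np.hypot(P[:,0]-q[0],P[:,1]-q[1])-r,[x,y],loss="soft_l1",f_scale=.001)
            return f.x,len(P)
        bt,n1=circ(br,.032,.042); rm,n2=circ(((s<45)&(v>120)).astype(np.uint8)*255,z,d/2)
        print(b,"bat",bt is not None and np.round(bt,4),n1,"rim",rm is not None and np.round(rm,4),n2,"diff mm",None if bt is None or rm is None else np.round((rm-bt)*1e3,1))
E
python3 -m inch '[[0,0,0,-0.05,0,0,-1],[0,0,0,-0.05,0,0,-1],[0,0,0,0,0,0,-1],[0,0,0,0,0,0,-1]]'
python3 - <<'E'
from h import *
c,im=look("w8"); check(c,im,(2,3,4,5))
E
python3 -m inch '[[0,0,0,-0.05,0,0,-1],[0,0,0,-0.05,0,0,-1],[0,0,0,0,0,0,-1],[0,0,0,0,0,0,-1]]'
python3 - <<'E'
from h import *
c,im=look("w9"); check(c,im,(2,3,4,5))
for n in("scene","side"):
    c=manip.get_calibration(n);im=manip.snapshot(n); cv2.imwrite(f"pics/{n}6.png",im[:,:,::-1]); print(n); check(c,im,(2,3,4,5))
cv2.imwrite("pics/f.png",np.hstack([cv2.resize(cv2.imread("pics/w8.png"),(400,300)),cv2.resize(cv2.imread("pics/w9.png"),(400,300))]))
E
```

```text
time_s: 27.78
position: [0.5985, -0.0061, 0.273]
tcp_rot: [-0.001, 0.707, 0.707, -0.0]
wrist_force: [0.2, 0.4, -0.6]
width: 0.0852
t 27.77 tcp [ 0.5985 -0.0061  0.273 ] q [-0.001  0.707  0.707 -0.   ] w 0.0852
2 bat [0.6008 0.1301] 196 rim [0.5997 0.1305] 216 diff mm [-1.1  0.3]
3 bat [0.6085 0.0332] 253 rim [0.6071 0.0316] 295 diff mm [-1.4 -1.6]
4 bat [ 0.6135 -0.0635] 140 rim [ 0.6121 -0.0606] 244 diff mm [-1.4  2.9]
5 bat [ 0.6088 -0.1553] 95 rim [ 0.6079 -0.1538] 277 diff mm [-0.9  1.5]
time_s: 28.32
position: [0.599, -0.1055, 0.2737]
tcp_rot: [-0.0, 0.707, 0.707, 0.0]
wrist_force: [-0.1, -0.0, -0.7]
width: 0.0857
t 28.32 tcp [ 0.599  -0.1055  0.2737] q [-0.     0.707  0.707  0.   ] w 0.0857
2 bat False 0 rim False 0 diff mm None
3 bat [0.6084 0.0313] 211 rim [0.6073 0.0328] 240 diff mm [-1.1  1.5]
4 bat [ 0.6135 -0.0648] 190 rim [ 0.6135 -0.0625] 334 diff mm [0.  2.3]
5 bat [ 0.609  -0.1562] 140 rim [ 0.6077 -0.1534] 289 diff mm [-1.4  2.8]
scene
2 bat [0.6024 0.1302] 80 rim [0.6003 0.1311] 75 diff mm [-2.1  0.9]
3 bat [0.61   0.0312] 75 rim [0.6047 0.0319] 58 diff mm [-5.3  0.6]
4 bat [ 0.6144 -0.0633] 76 rim [ 0.6132 -0.0589] 56 diff mm [-1.2  4.4]
5 bat [ 0.6102 -0.1551] 81 rim [ 0.6098 -0.1551] 136 diff mm [-0.4 -0. ]
side
2 bat [0.6    0.1328] 75 rim [0.5961 0.1351] 86 diff mm [-4.   2.3]
3 bat [0.6068 0.031 ] 54 rim [0.6011 0.0351] 60 diff mm [-5.7  4.1]
4 bat False 17 rim [ 0.6088 -0.0567] 33 diff mm None
5 bat False 0 rim [ 0.6048 -0.1522] 90 diff mm None
```

View pics/f.png

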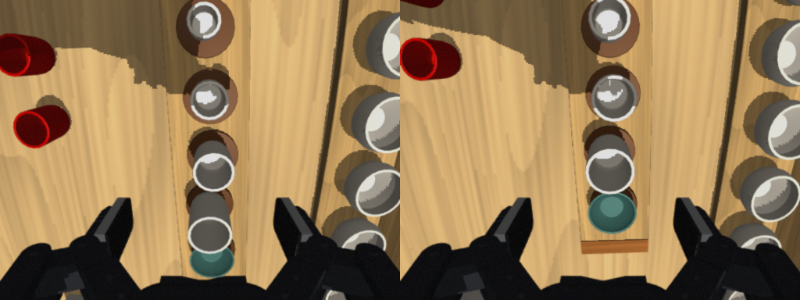

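Every beaker's rim is within about 3 mm of its bat centre in the wrist views. beaker_1 and the dish are undisturbed, and the gripper is clear at z = 0.27. Handing in.

```bash
python3 -c "
from workcell import manip
manip.job_done()"
```

```text
the job is handed in; nothing more can be done
```

All four beakers now stand upright on the free bats. Starting beside the smallest beaker, which is at the +y end, the order is beaker_2, beaker_3, beaker_4, beaker_5, with beaker_5 next to the dish. Each was lowered gently to the bat before release. The last recorded time before handing in was about 28 s.

**Centring:** in the last wrist pictures each rim was within about 1–3 mm of its bat's centre.

**Disagreements:**
- The scene and side cameras put beaker_3 5–7 mm off, mostly towards the robot. They put beaker_2 2–5 mm off, and the scene camera put beaker_4 about 4.6 mm off. I trusted the closer wrist view and made no corrections.
- The side camera gave no bat measurement for beaker_4 or beaker_5.

**Not touched:** beaker_1, the dish, the red look-alikes and the brown cup were left alone. I checked them only by eye in the pictures, not by measurement. The highest wrist force I read was about 15 N.

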